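# Turn the small-weights carousel until the dumbbell faces front

## Task

Push the spokes on the rim of the wooden carousel with your fingertips to turn it until the middle of the small aluminium dumbbell lies right in line with the arrow on the carousel's foot, on the arrow's side, and leave it standing still there. Touch only the carousel: do not touch, lift or tip out the dumbbell, the steel plate or the green ring that ride on it, and leave everything else on the cabinet top where it is.

Things in the scene. Friction and masses are not known exactly. Their poses are not given: they have to be found in the camera images.
- carousel: Fixed foot of the carousel, a black rubber disc 170 mm across, 18 mm thick; it never moves in a run, but place and direction differ between runs. A flat black arrow, 10 mm high, 40 mm wide at its head, reaches out from under the tray to the front. Origin on the turning axis at the cabinet top, z up; its -x axis is the front, along the arrow
- arrow_tip (a point): Tip of the arrow, on its top face, 195 mm from the turning axis, 10 mm above the cabinet top
- tray: Round light-wood tray, 220 mm across, turning endlessly both ways about the foot's upright axis. Origin on the axis under its floor, 26 mm above the cabinet top, z up. Floor 12 mm thick, lip up to 53 mm above the top. Three 14 mm dividers at 0, 120 and -120 degrees from its x axis part it into bays: dumbbell at 180, plate at +60, green ring at -60 degrees. Starts 45 degrees or more off goal
- spoke_end (a point): Middle of the rounded end of one of six level steel spokes, 12 mm thick, standing straight out of the tray rim every 60 degrees (30, 90, 150 ... from the tray's x axis; this one at 30), from 110 to 148 mm from the axis, centre line 46 mm above the cabinet top, open air around and below. Pushed sideways a spoke turns the tray: dry drag about 1 N, it stops at once when no longer pushed
- dumbbell: Small loose aluminium dumbbell, 0.35 kg, 90 mm long with two six-sided heads 30 mm long and 40 mm across flats (46 mm across corners), and a 22 mm round handle. Lies across its bay, its middle about 56 mm from the turning axis, its top 78 mm above the cabinet top. Origin under its middle, on the tray floor; x along its length
- plate: Loose round steel fractional plate with a hole, 84 mm across, 9 mm thick, lying in its bay of the tray. Origin at the centre of its underside. Not to be touched
- grip_ring: Loose green silicone grip ring, 72 mm across, 22 mm thick, lying in its bay of the tray. Origin at the centre of its underside. Not to be touched
- yoga_block: Loose wooden yoga block 230 x 150 x 75 mm on the left; origin at the centre of its underside. Bystander
- storage_box: Loose black plastic storage box with a side latch, 222 x 175 x 104 mm, on the right; origin at the centre of its underside. Bystander
- bottle: Loose steel drinking bottle, 68 mm across, 190 mm tall, far right; origin at the centre of its underside. Bystander
- collar: Loose black bar collar, 72 mm across with a small clamp, 30 mm tall, near right; origin at the centre of its underside. Bystander
- timer: Loose white interval timer 35 x 110 x 69 mm, far left; origin at the centre of its underside. Bystander
- chalk_tin: Loose round aluminium tin, 84 mm across, 50 mm tall, beyond the carousel; origin at the centre of its underside. Bystander
Not all that is in view belongs to the job. What is shaped like the dumbbell but orange or red is not meant.

How it is judged:
On the way:
1. the fingers push the tray (contact force between the fingers and tray above 0.2 N), for 0.04 s.
At the end, for the whole second after the job is handed in: The middle of the dumbbell is on the arrow's side of the axis and within 12 mm to either side of the arrow's line (about 12 degrees of turn); tray and dumbbell at rest; dumbbell, plate and ring still lie on the tray floor in their bays; every bystander within 20 mm of where it was (x of dumbbell in the frame of carousel below -0.035 m and y of dumbbell in the frame of carousel between -0.012 and 0.012 m and angular speed of tray below 0.05 rad/s and linear speed of dumbbell below 0.02 m/s and horizontal distance between each of dumbbell, plate, grip_ring and tray below 0.08 m and z of dumbbell in the frame of tray between 0.006 and 0.02 m and z of plate in the frame of tray between 0.006 and 0.02 m and z of grip_ring in the frame of tray between 0.006 and 0.02 m and distance of each of yoga_block, storage_box, bottle, collar, timer, chalk_tin from where it was at the start of the episode below 0.02 m); the robot touches nothing.
It fails at once if the robot touches the dumbbell on the tray (contact force between any of the fingers, the arm and dumbbell above 1 N).
It fails at once if the robot touches the steel plate on the tray (contact force between any of the fingers, the arm and plate above 1 N).
It fails at once if the robot touches the green ring on the tray (contact force between any of the fingers, the arm and grip_ring above 1 N).
It fails at once if something on the tray is lifted or tipped out (z of any of dumbbell, plate, grip_ring in the frame of tray above 0.024 m or horizontal distance between any of dumbbell, plate, grip_ring and tray above 0.09 m).
It fails at once if something else on the cabinet top is moved (distance of any of yoga_block, storage_box, bottle, collar, timer, chalk_tin from where it was at the start of the episode above 0.02 m).
It also fails if it takes over 42 s, if anything falls off the work surface, if the arm or the gripper's body presses on something with over 40 N, if the wrist force passes 120 N, or if a joint passes its speed limit or range.

## Robot

A 7-joint arm with a two-finger parallel gripper is mounted at the origin on the work surface. World frame = base frame: x ahead of the robot, y to its left, z up, the work surface at z = 0. Lengths are in m, angles in rad, forces in N, time in s.
With the tool pointing down it reaches from about 0.425 to 0.875 m from the base axis. Payload 4.7 kg.
Tool frame: the origin (TCP) lies at the very end of the fingers, on their centre line; the grasp point (between the pads) lies 19 mm behind it (ctrl.grasp_offset is the distance from the TCP to the grasp point, in m); z points along the fingers, y is the direction in which the jaws open and shut (so a half turn about z gives the same grasp; the last joint's range is limited). The gripper opens to 87 mm and grips with 3 to 60 N. Pads are 19 mm wide; open, the fingers measure 117 mm over their backs; the gripper's body (75 mm by 190 mm) begins 51 mm behind the grasp point.
Start: joints at [0.014, 0.321, -0.07, 1.45, 0.023, 1.371, -0.057], TCP at [0.65, -0, 0.223] pointing down, gripper open.
Joint ranges: [-2.86, 2.86], [-0.3, 2.09], [-1.38, 1.24], [0.06, 2.45], [-1.56, 4.7], [0.09, 2.05], [-2.69, 2.69]. Speed limits (rad/s): [2.57, 2.57, 3.14, 3.14, 3.14, 3.14, 3.14].

## Interface

Orientations are given as a rotation vector (axis times angle).
In Python, from bench import ctrl gives the robot as it stands.
- The arm moves only by the shell command python3 -m creep 'ROWS' [FORCE]. ROWS is JSON, a list that holds one entry, the list of rows, each a list of 7 numbers: the opening, from 0 (shut) to 1 (fully open), then the shift along the tool's x, y, z in mm, then the turn, a rotation vector about the tool's x, y, z in rad. In form: [[[grip, dx, dy, dz, rx, ry, rz], ...]]. A call has 1 to 5 rows; each row is the pose to reach, as a shift and turn from the pose commanded when the call began, along the tool's axes at that moment; what a row does not reach only later rows make up. A row lasts 1/10 s, in which the tool goes at most 50 mm and 8.59 degrees, less where a joint would pass 70% of its speed; a pose out of reach is approached as far as the arm can. A call with a gripper value outside its range is refused whole. The fingers move at their own pace and stop on an object; FORCE is the grip in N (left out, the last holds). Time passes only in rows, so rows that repeat a pose let the fingers close. It gives the time, the measured TCP pose, the force and the opening at its end, in the units of the state.
- ctrl.get_state(): the state, without advancing time (a new reading comes with each control period).
- ctrl.get_image(name): name is "scene" or "side" or "wrist"; returns the picture (420x560x3 uint8, red, green, blue); there is no depth.
- ctrl.camera_params(name): a dict with "K" (3x3 intrinsics, pixels), "pose" (4x4, takes a point from camera to world coordinates). Camera axes: x right, y down, z forward; pixel columns grow to the right and rows downward; lengths in m; the calibration is good to about 2 mm. A picture is of the moment at which its call begins: read the wrist's pose just before it. camera_params takes no time and is no camera call; for the wrist camera it gives the pose at the moment of the call.
- ctrl.close_job(): hands the job in, once; it reports no verdict.
The state is a dict: "time": time; "joint_positions": joint angles; "qd": joint speeds; "joint_torque": joint torques, N m; "position": TCP position; "tool_rot": TCP orientation; "ft_force": force on the tool from outside, world axes, zero at the start; "torque": the same for the moment, N m; "grip_width": opening from 0.0 (shut) to 1.0 (fully open).
Only numpy, scipy, OpenCV 4.12 (cv2) and the standard library are available. Lean on these libraries where they do the work, as an engineer would, in place of code of your own. Each camera call takes 0.05 s, during which the arm holds its last target. There are 200 camera calls.

## Working session

There is one attempt and no reset: what is moved stays moved. The work goes in short steps, Python scripts to look and compute and a shell command to move; the robot and the scene stay as the last step left them, time stands still between calls to the robot, and variables do not carry over. Pictures are saved under pics/ and viewed, about 8 in all and at most 12, crops included, and the job is handed in when it is done.

```bash
mkdir -p pics; python3 - <<'E'
from bench import ctrl
import cv2,numpy as np
s=ctrl.get_state();print(s['time'],s['position'],s['tool_rot'],s['grip_width'])
for n in ("scene","wrist","side"):
    p=ctrl.camera_params(n);print(n,np.round(p['K'],1).tolist(),np.round(p['pose'],4).tolist())
    cv2.imwrite(f"pics/{n}0.png",ctrl.get_image(n)[:,:,::-1])
E
```

```text
0.0 [ 6.49436890e-01 -5.15368889e-05  2.21445971e-01] [-2.22048621 -2.22054155  0.00228921] 0.9961798706372335
scene [[541.8, 0.0, 268.8], [0.0, 541.8, 208.9], [0.0, 0.0, 1.0]] [[0.6675, 0.3873, -0.6359, 1.7295], [0.7446, -0.3505, 0.5681, -1.0479], [-0.0029, -0.8527, -0.5224, 1.0292], [0.0, 0.0, 0.0, 1.0]]
wrist [[313.8, 0.0, 280.4], [0.0, 313.8, 213.6], [0.0, 0.0, 1.0]] [[1.0, -0.0002, -0.0021, 0.6498], [-0.0008, -0.9534, -0.3016, 0.0836], [-0.002, 0.3016, -0.9534, 0.3852], [0.0, 0.0, 0.0, 1.0]]
side [[538.8, 0.0, 280.8], [0.0, 538.8, 205.7], [0.0, 0.0, 1.0]] [[-0.786, -0.4192, 0.4545, -0.1083], [-0.618, 0.5547, -0.5571, 0.8212], [-0.0185, -0.7187, -0.695, 1.0901], [0.0, 0.0, 0.0, 1.0]]
```

View pics/scene0.png

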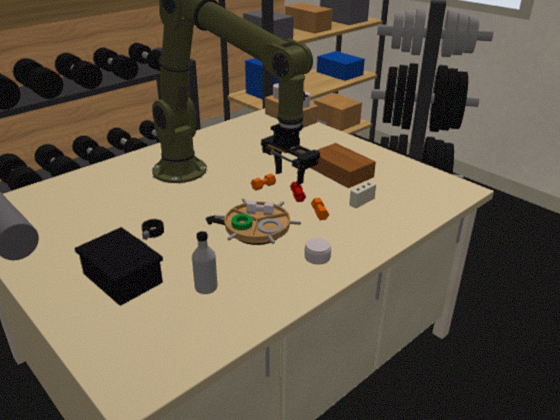

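View pics/wrist0.png

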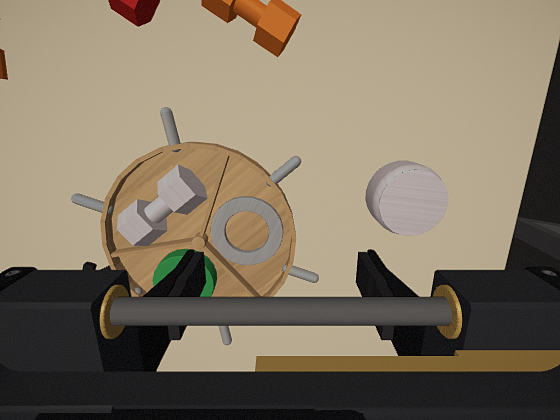

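The wrist view shows the tray hub at about (200,243). The aluminium dumbbell is at (160,205), and the look-alikes are orange at (255,20) and red at (133,8). In the scene view, the dumbbell on the tray is at (260,208). The other dumbbells there, orange (263,182), red (298,190) and orange (320,208), are not on the tray. The arrow is at about (215,219). I'll take a close crop of the arrow and look at the side view.

```bash
python3 - <<'E'
import cv2,numpy as np
a=cv2.imread('pics/scene0.png')[165:265,190:330]; b=cv2.imread('pics/side0.png')
a=cv2.convertScaleAbs(cv2.resize(a,None,fx=5,fy=5,interpolation=cv2.INTER_CUBIC),alpha=1.4,beta=25)
cv2.imwrite('pics/a.png',a);cv2.imwrite('pics/b.png',cv2.convertScaleAbs(b,alpha=1.3,beta=15))
E
cat > h.py <<'E'
from bench import ctrl
import numpy as np
def ray(P,uv,z):
    K=np.array(P['K']);T=np.array(P['pose'])
    d=T[:3,:3]@np.linalg.solve(K,[uv[0],uv[1],1]);o=T[:3,3]
    return o+d*(z-o[2])/d[2]
def proj(P,X):
    K=np.array(P['K']);T=np.array(P['pose'])
    c=K@(T[:3,:3].T@(np.array(X)-T[:3,3]));return c[:2]/c[2]
E
python3 - <<'E'
from h import *
from scipy.optimize import least_squares
P=ctrl.camera_params('wrist')
E=np.array([ray(P,u,.046) for u in [(166,110),(297,160),(316,278),(227,342),(74,198)]])
r=least_squares(lambda p:np.hypot(E[:,0]-p[0],E[:,1]-p[1])-.146,[.55,0])
c=r.x;print('c',c,r.fun)
print(np.round(E,3),np.degrees(np.arctan2(E[:,1]-c[1],E[:,0]-c[0])))
d=ray(P,(159,207),.058);print('db',d,np.degrees(np.arctan2(d[1]-c[1],d[0]-c[0])),np.hypot(*(d[:2]-c)))
print('hub',ray(P,(200,241),.053))
E
```

```text
c [ 0.55496802 -0.05604824] [-1.36700281e-04 -4.41267782e-04  9.98987880e-05 -5.77559656e-04
 -3.42855682e-04]
[[ 0.532  0.088  0.046]
 [ 0.667  0.037  0.046]
 [ 0.692 -0.106  0.046]
 [ 0.579 -0.199  0.046]
 [ 0.418 -0.005  0.046]] [ 99.17947745  39.59197868 -19.89884934 -80.31260602 159.6649402 ]
db [ 0.51714385 -0.01242997  0.058     ] 130.93063182155024 0.05773405700281991
hub [ 0.55726596 -0.05442034  0.053     ]
```

View pics/a.png

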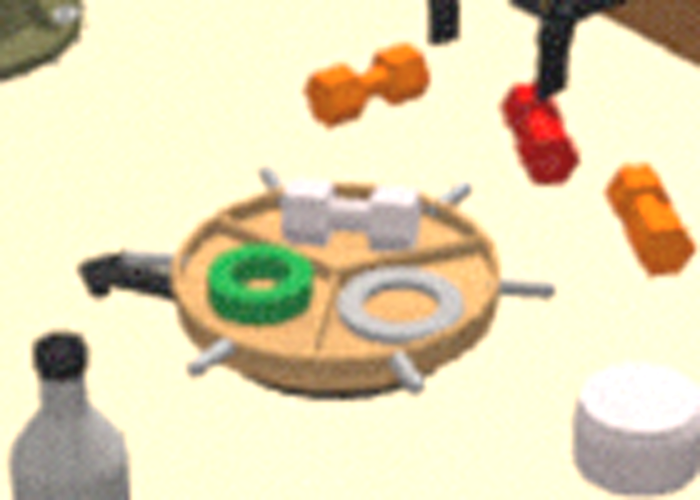

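View pics/b.png

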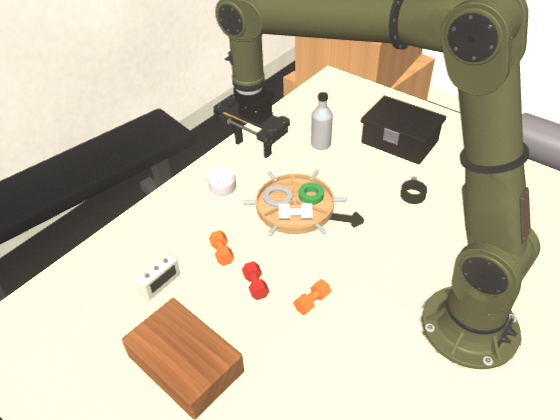

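```bash
python3 - <<'E'
from h import *
import cv2
c=np.array([.555,-.056])
for n,box in (('side',(325,205,375,232)),('scene',(203,208,228,232))):
    P=ctrl.camera_params(n);im=cv2.imread(f'pics/{n}0.png').max(2)
    x0,y0,x1,y1=box
    ys,xs=np.nonzero(im[y0:y1,x0:x1]<70)
    W=np.array([ray(P,(x+x0,y+y0),.01) for x,y in zip(xs,ys)])[:,:2]-c
    r=np.hypot(*W.T);a=np.degrees(np.arctan2(W[:,1],W[:,0]))%360
    for lo in np.arange(.11,.21,.01):
        m=(r>=lo)&(r<lo+.01)
        if m.any():print(n,round(lo,2),m.sum(),a[m].min().round(1),a[m].mean().round(1),a[m].max().round(1))
E
python3 - <<'E'
import cv2
b=cv2.imread('pics/side0.png')[165:260,230:380]
cv2.imwrite('pics/c.png',cv2.resize(cv2.convertScaleAbs(b,alpha=1.4,beta=25),None,fx=5,fy=5,interpolation=cv2.INTER_CUBIC))
E
```

```text
side 0.11 21 198.0 203.6 208.9
side 0.12 22 198.3 203.5 209.1
side 0.13 21 199.1 203.9 208.4
side 0.14 22 199.3 203.8 208.6
side 0.15 23 200.0 204.1 208.1
side 0.16 32 196.2 204.2 212.6
side 0.17 51 195.3 204.4 212.9
side 0.18 30 198.9 204.5 210.4
side 0.19 5 202.5 204.8 207.2
scene 0.11 3 211.0 213.1 214.4
scene 0.12 9 203.5 208.9 212.4
scene 0.13 13 202.3 208.5 213.5
scene 0.14 13 201.3 207.2 212.2
scene 0.15 13 201.9 206.9 212.6
scene 0.16 19 202.1 209.7 216.2
scene 0.17 21 200.2 207.3 216.4
scene 0.18 11 201.7 206.9 210.8
```

View pics/c.png

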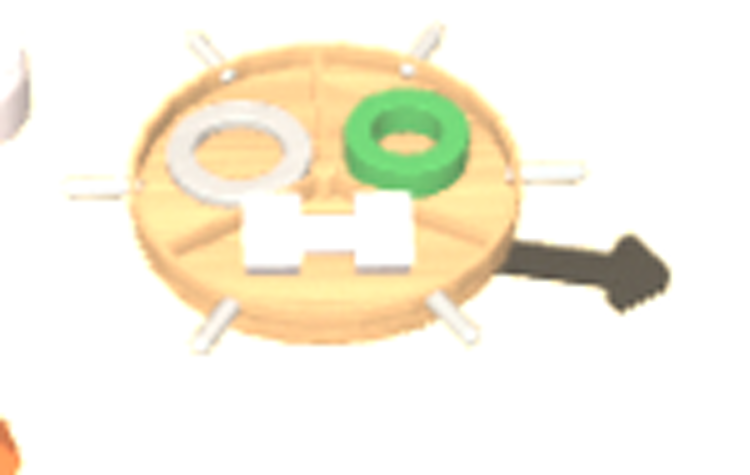

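The arrow direction reads 204.5° from the side view, which is the cleaner of the two. The dumbbell bay is at 129.6°, so I need about +75° CCW. I'll push the spoke at 39.5° round to about 114.5° with shut fingers. First I'll check the tall bystanders and the waypoints.

```bash
python3 - <<'E'
from h import *
P=ctrl.camera_params('side');print('bottle cap',ray(P,(323,97),.19),'timer',ray(P,(160,272),.06),'tin',ray(P,(221,175),.05))
for a in (15,25,35,45,55,65,75,85,95,105):
    p=np.array([.555,-.056])+.138*np.array([np.cos(np.radians(a)),np.sin(np.radians(a))]);q=p-[.6494,0]
    print(a,p.round(3),'dx,dy',(q[::-1]*1000).round())
E
python3 -m creep '[[[0,0,0,0,0,0,0],[0,-10,20,0,0,0,0],[0,-20,39,0,0,0,0],[0,-20,39,30,0,0,0],[0,-20,39,60,0,0,0]]]' 10
```

```text
bottle cap [ 0.67103012 -0.34976345  0.19      ] timer [0.65715771 0.35817072 0.06      ] tin [ 0.79392469 -0.00850988  0.05      ]
15 [ 0.688 -0.02 ] dx,dy [-20.  39.]
25 [0.68  0.002] dx,dy [ 2. 31.]
35 [0.668 0.023] dx,dy [23. 19.]
45 [0.653 0.042] dx,dy [42.  3.]
55 [0.634 0.057] dx,dy [ 57. -15.]
65 [0.613 0.069] dx,dy [ 69. -36.]
75 [0.591 0.077] dx,dy [ 77. -59.]
85 [0.567 0.081] dx,dy [ 81. -82.]
95 [0.543 0.081] dx,dy [  81. -106.]
105 [0.519 0.077] dx,dy [  77. -130.]
time: 0.65
position: [0.6902, -0.0207, 0.1625]
tool_rot: [2.221, 2.219, 0.002]
ft_force: [0.1, 0.3, -0.2]
grip_width: 0.632
```

```bash
python3 -m creep '[[[0,0,0,0,0,0,0],[0,0,0,0,0,0,0],[0,0,0,0,0,0,0],[0,0,0,0,0,0,0],[0,0,0,20,0,0,0]]]'; python3 -m creep '[[[0,0,0,30,0,0,0],[0,0,0,60,0,0,0],[0,0,0,85,0,0,0],[0,0,0,100,0,0,0],[0,0,0,107,0,0,0]]]'
```

```text
time: 1.15
position: [0.6922, -0.0199, 0.1477]
tool_rot: [2.217, 2.217, 0.01]
ft_force: [-0.2, 0.8, 0.1]
grip_width: 0.17
time: 1.65
position: [0.6888, -0.02, 0.0349]
tool_rot: [-2.221, -2.221, 0.001]
ft_force: [-0.4, 0.5, 0.1]
grip_width: 0.005
```

```bash
python3 -m creep '[[[0,11,-4,0,0,0,0],[0,22,-8,0,0,0,0],[0,33,-14,0,0,0,0],[0,43,-20,0,0,0,0],[0,53,-28,0,0,0,0]]]'
python3 - <<'E'
from h import *
import cv2
cv2.imwrite('pics/w1.png',ctrl.get_image('wrist')[:,:,::-1])
s=ctrl.get_state();print(s['position'],s['ft_force'])
E
```

```text
time: 2.15
position: [0.6611, 0.034, 0.0366]
tool_rot: [2.22, 2.221, 0.002]
ft_force: [0.3, -0.5, 0.2]
grip_width: 0.007
[0.65931783 0.03680115 0.03622802] [-0.94831474  1.99525264 -0.61142835]
```

View pics/w1.png

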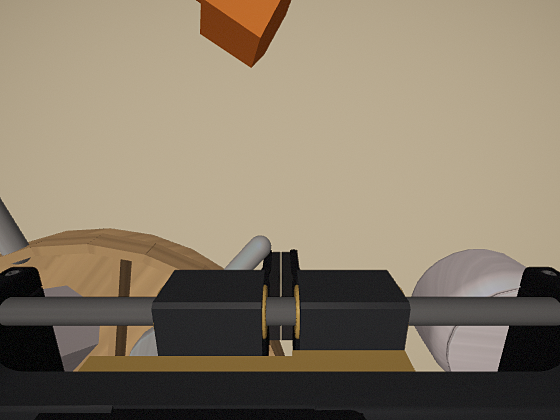

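The wrist picture shows the shut fingers (280,260) just against the spoke, whose end is at (262,243). Continuing along the arc.

```bash
python3 -m creep '[[[0,9,-8,0,0,0,0],[0,17,-17,0,0,0,0],[0,24,-27,0,0,0,0],[0,31,-37,0,0,0,0],[0,36,-48,0,0,0,0]]]'
python3 -m creep '[[[0,5,-11,0,0,0,0],[0,8,-22,0,0,0,0],[0,11,-34,0,0,0,0],[0,12,-46,0,0,0,0],[0,12,-46,0,0,0,0]]]'
cat > m.py <<'E'
from h import *
import cv2,sys
n=sys.argv[1]
im=ctrl.get_image('side')[:,:,::-1]
cv2.imwrite(f'pics/{n}.png',cv2.resize(cv2.convertScaleAbs(im[165:260,230:380],alpha=1.4,beta=25),None,fx=5,fy=5,interpolation=cv2.INTER_CUBIC))
E
python3 m.py s2
```

```text
time: 2.7
position: [0.6121, 0.0699, 0.0356]
tool_rot: [-2.221, -2.222, -0.001]
ft_force: [1.1, -1.9, 0.1]
grip_width: 0.009
time: 3.2
position: [0.5648, 0.0813, 0.0354]
tool_rot: [-2.22, -2.221, 0.002]
ft_force: [-0.1, -0.4, -0.3]
grip_width: 0.007
```

View pics/s2.png

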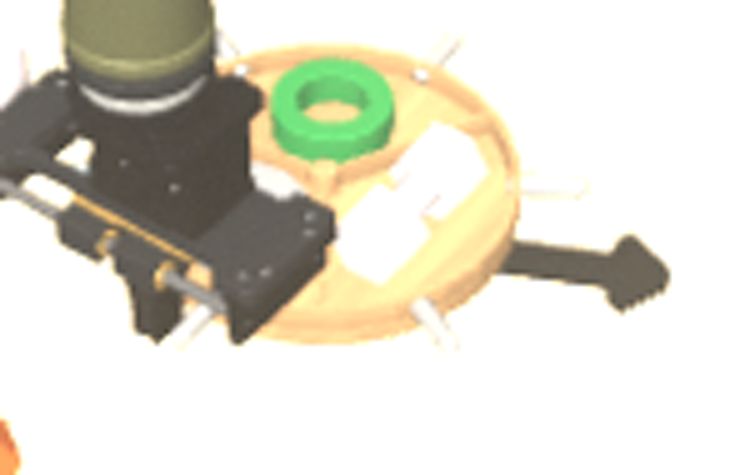

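```bash
python3 - <<'E'
from h import *
P=ctrl.camera_params('side');c=np.array([.555,-.056])
for lab,L in (('before',[(582,173),(472,340),(202,348),(70,187),(438,30),(195,40)]),('now',[(585,187),(450,343),(457,42),(168,345)])):
  for x,y in L:
    w=ray(P,(230+x/5-.4,165+y/5-.4),.046)[:2]-c;print(lab,np.hypot(*w).round(3),np.degrees(np.arctan2(w[1],w[0])).round(1))
E
```

```text
before 0.143 -140.6
before 0.145 159.0
before 0.145 99.9
before 0.145 39.2
before 0.146 -79.8
before 0.145 -19.9
now 0.144 -145.1
now 0.141 154.5
now 0.142 -85.8
now 0.152 93.4
```

Spokes now read about 94.5°, with the tool at 85° (so it trails by 9.5°). The goal needs about 20° more.

```bash
python3 -m creep '[[[0,1,-12,0,0,0,0],[0,0,-24,0,0,0,0],[0,-2,-36,0,0,0,0],[0,-3,-45,0,0,0,0],[0,-3,-45,0,0,0,0]]]'
python3 m.py s3
```

```text
time: 3.75
position: [0.52, 0.0777, 0.0353]
tool_rot: [-2.221, -2.221, 0.002]
ft_force: [-0.5, 0.1, 0.1]
grip_width: 0.006
```

View pics/s3.png

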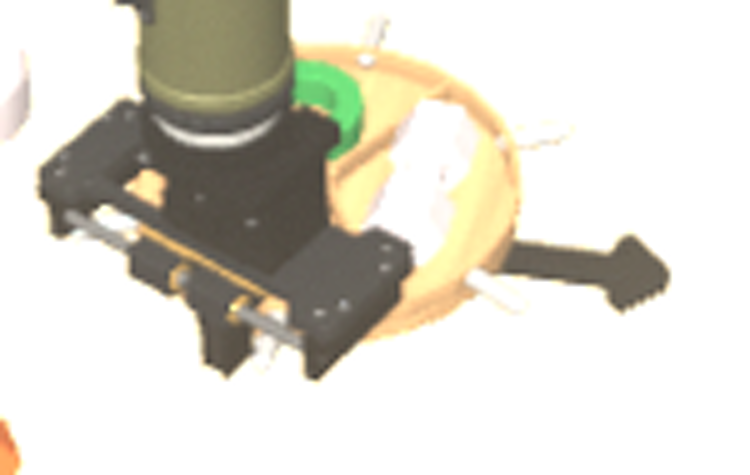

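```bash
python3 - <<'E'
from h import *
P=ctrl.camera_params('side');c=np.array([.555,-.056])
for x,y in [(572,130),(521,305),(382,19),(668,275)]:
    w=ray(P,(230+x/5-.4,165+y/5-.4),.046 if x!=668 else .01)[:2]-c;print(np.hypot(*w).round(3),np.degrees(np.arctan2(w[1],w[0])).round(1))
E
python3 -m creep '[[[0,-5,15,0,0,0,0],[0,-5,25,0,0,0,0],[0,-5,25,-30,0,0,0],[0,-5,25,-70,0,0,0],[0,-5,25,-110,0,0,0]]]'
python3 -m creep '[[[0,0,0,-40,0,0,0],[0,30,30,-60,0,0,0],[0,60,60,-60,0,0,0],[0,90,90,-60,0,0,0],[0,90,90,-60,0,0,0]]]'
python3 m.py s4
```

```text
0.146 -126.3
0.142 174.0
0.144 -66.0
0.195 -154.5
time: 4.3
position: [0.5469, 0.0732, 0.1462]
tool_rot: [-2.221, -2.22, 0.002]
ft_force: [1.4, -0.0, 0.9]
grip_width: 0.008
time: 4.8
position: [0.6387, 0.1692, 0.2036]
tool_rot: [-2.213, -2.225, -0.003]
ft_force: [-1.2, 0.5, 0.1]
grip_width: 0.006
```

View pics/s4.png

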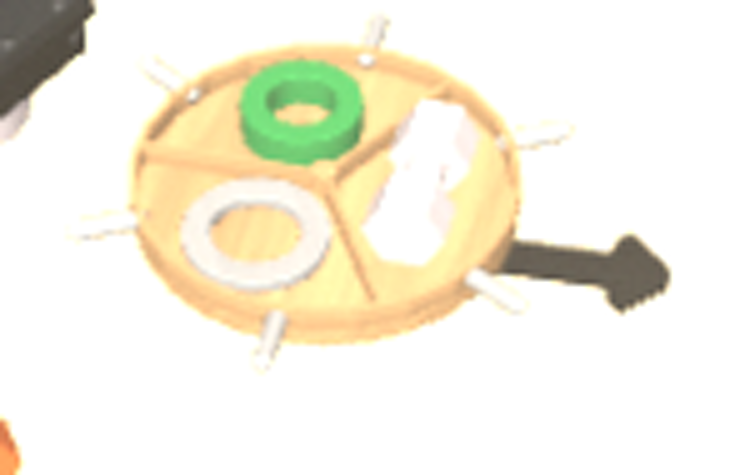

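Spokes at -126.3°, 174° and -66° put the bay centre at about 203.9°, against the arrow at 205°. Next I'll check the dumbbell itself in both fixed cameras, without spending a viewed picture.

```bash
python3 - <<'E'
from h import *
import cv2
c=np.array([.555,-.056]);a=np.radians(204.6);e=np.array([np.cos(a),np.sin(a)])
for n in ('side','scene'):
    P=ctrl.camera_params(n);im=ctrl.get_image(n).astype(np.uint8)
    hsv=cv2.cvtColor(cv2.GaussianBlur(im,(3,3),0),cv2.COLOR_RGB2HSV)
    m=((hsv[:,:,1]<50)&(hsv[:,:,2]>60)).astype(np.uint8)
    p=proj(P,[*(c+.056*e),.058]);print(n,'expected px',p)
    k,lab,st,ce=cv2.connectedComponentsWithStats(m)
    for i in range(1,k):
        if st[i,4]>20 and np.hypot(*(ce[i]-p))<25:
            w=ray(P,ce[i],.058)[:2]-c
            print(st[i],ce[i],'along',(w@e).round(4),'lateral',(e[0]*w[1]-e[1]*w[0]).round(4))
E
```

```text
side expected px [314.75128349 200.51466137]
[303 186  22  32 421] [313.86935867 201.0807601 ] along 0.054 lateral -0.0028
scene expected px [241.0653847  213.02742352]
[232 201  22  23 269] [242.2267658  212.19330855] along 0.0547 lateral -0.0064
[213 219  11   5  42] [218.5952381  221.02380952] along 0.1024 lateral 0.0745
```

Lateral is -3 to -6 mm: inside the ±12 mm band, but the two cameras differ by 3.6 mm. I'll check from close above with the wrist camera.

```bash
python3 -m creep '[[[0,-25,-17,-15,0,0,0],[0,-55,-37,-25,0,0,0],[0,-85,-57,-25,0,0,0],[0,-115,-77,-25,0,0,0],[0,-145,-97,-25,0,0,0]]]'
python3 -m creep '[[[0,-30,-20,0,0,0,0],[0,-60,-40,0,0,0,0],[0,-90,-60,0,0,0,0],[0,-110,-70,0,0,0,0],[0,-110,-70,0,0,0,0]]]'
python3 -m creep '[[[0,0,0,0,0,0,0],[0,0,0,0,0,0,0],[0,0,0,0,0,0,0]]]'
python3 - <<'E'
from h import *
import cv2,pickle
P=ctrl.camera_params('wrist');cv2.imwrite('pics/w5.png',ctrl.get_image('wrist')[:,:,::-1]);pickle.dump(P,open('w5.pkl','wb'))
E
```

```text
time: 5.45
position: [0.5384, 0.0154, 0.2312]
tool_rot: [2.223, 2.218, 0.001]
ft_force: [0.2, -0.5, 0.1]
grip_width: 0.005
time: 5.95
position: [0.4676, -0.0967, 0.2313]
tool_rot: [2.23, 2.211, -0.0]
ft_force: [-0.1, 1.1, 0.1]
grip_width: 0.005
time: 6.25
position: [0.4703, -0.0909, 0.2306]
tool_rot: [-2.219, -2.223, -0.0]
ft_force: [-0.4, 0.3, -1.0]
grip_width: 0.006
```

View pics/w5.png

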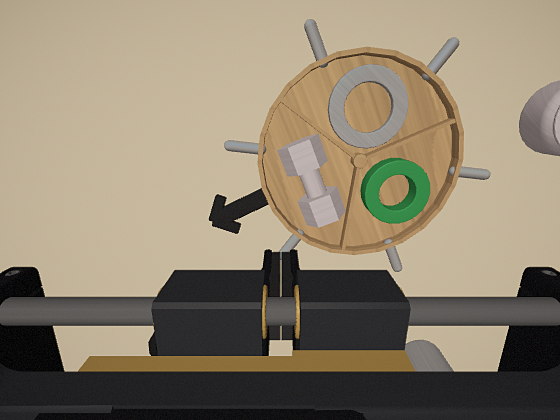

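Clear view: arrow tip (210,219), hub (360,160), dumbbell handle middle (314,181), five spoke ends visible.

```bash
python3 - <<'E'
from h import *
import pickle
from scipy.optimize import least_squares
P=pickle.load(open('w5.pkl','rb'))
E=np.array([ray(P,u,.046)[:2] for u in [(309,24),(455,42),(487,174),(397,268),(228,146)]])
r=least_squares(lambda p:np.hypot(*(E-p).T)-.146,[.55,0]);c=r.x;print(c,r.fun.round(4))
print((np.degrees(np.arctan2(*(E-c).T[::-1]))%60).round(1),'bay = this+30 mod 60')
t=ray(P,(210,219),.01)[:2]-c;e=t/np.hypot(*t);print('arrow',np.hypot(*t),np.degrees(np.arctan2(t[1],t[0]))%360)
d=ray(P,(314,181),.062)[:2]-c;print('along',d@e,'lat',e[0]*d[1]-e[1]*d[0])
E
```

```text
[ 0.55696626 -0.0553003 ] [-0.0012 -0.0008 -0.0006 -0.0019 -0.0013]
[54.  53.5 53.9 53.3 54. ] bay = this+30 mod 60
arrow 0.19519535179132966 204.5013819513921
along 0.05445410154271736 lat -0.0025208128762945446
```

The wrist view agrees with the side camera: lateral -2.5 mm, and the arrow length of 195 mm matches. The arm is clear and still, so I'm handing in.

```bash
python3 -c "
from bench import ctrl
print(ctrl.close_job())"
```

```text
the job is handed in; nothing more can be done
None
```

I turned the carousel about 74° counter-clockwise by pushing one spoke with the shut fingertips. I then backed off, raised the arm clear and handed in the job at about 6.4 s on the robot's clock. No verdict came back.

- **Dumbbell position:** in the last close wrist view, its middle is 54 mm from the axis on the arrow's side and 2.5 mm off the arrow's line (limit 12 mm).
- **Wrist measurement check:** the arrow tip measured 195.2 mm from the axis, against the 195 mm given.
- **Camera agreement:** the side camera gave 2.8 mm off the line. The scene camera gave 6.4 mm, from a coarse blob centre. All three are inside the limit.
- **Load and surroundings:** in that wrist view the dumbbell, plate and ring all lay in their bays. I did not measure the bystanders again afterwards. The planned path kept clear of them, and wrist force readings stayed at about 2 N or less.

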